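Change over the capped charging outlets

TASK

Only one charging outlet may be open at a time. First press the raised round cap down until it is fully home, then pull the long bar-shaped cap straight up until it clicks into its upper position and let go. Leave the square cap shut and do not disturb the things lying about.

Things in the scene. Friction and masses are not known exactly. Their poses are not given: they have to be found in the camera images.
- round_cap_top (a point): centre of the round cap's top face; z up, x and y along its outlet box's. World height 91 mm with the cap home, 115 mm fully up. The cap is grey plastic, a round dome 60 mm across (63 at its foot) and 40 mm high; it starts fully up on its steel stem. Under it: a fixed black outlet box, 120 (x) x 100 (y) x 50 mm high.
- round_cap (a joint): height of the round cap in m: 0 = pressed fully home, 0.024 = fully up (open). A two-position detent needs about 9 N to pass the middle (0.012), either way; past it the cap snaps on by itself to that end, and stays there.
- bar_cap_top (a point): centre of the bar cap's top face; z up, x and y along its outlet box's. World height 91 mm with the cap home, 115 mm fully up. The cap is a grey plastic bar, 110 mm long along x, 26 mm wide along y, 40 mm high, to be gripped across its width; it starts pressed home. Under it: a fixed black outlet box, 120 (x) x 100 (y) x 50 mm high.
- bar_cap (a joint): height of the bar cap in m: 0 = pressed fully home, 0.024 = fully up (open). A two-position detent needs about 9 N to pass the middle (0.012), either way; past it the cap snaps on by itself to that end, and stays there.
- square_cap_top (a point): centre of the square cap's top face; z up, x and y along its outlet box's. World height 91 mm with the cap home, 115 mm fully up. The cap is a grey plastic block 54 x 54 x 40 mm; it starts pressed home and stays so. Under it: a fixed black outlet box, 120 (x) x 100 (y) x 50 mm high.
- square_cap (a joint): height of the square cap in m: 0 = pressed fully home, 0.024 = fully up (open). A two-position detent needs about 9 N to pass the middle (0.012), either way; past it the cap snaps on by itself to that end, and stays there.
- battery: bystander, loose: silver hard-cased battery pack, 138 x 47 x 25 mm; origin at the centre of its underside
- spare_battery: bystander, loose: a second, equal silver battery pack, 138 x 47 x 25 mm; origin at the centre of its underside
- wheel_wrench: bystander, loose: purple cross-shaped wheel wrench, 112 x 78 x 20 mm; origin at the centre of its underside
- spur_gear: bystander, loose: white toothed spur gear lying flat, 75 mm across, 13 mm high; origin at the centre of its underside
- transponder: bystander, loose: green transponder, 62 x 34 x 14 mm; origin at the centre of its underside
- driver: bystander, loose: screwdriver lying flat, 180 mm long; origin at the centre of its underside
- tyre: bystander, loose: black tyre lying flat, 84 mm across, 28 mm high; origin at the centre of its underside

How it is judged:
By the outcome, as a careful person would: the job done as asked, in the order asked, and still so for the second after the job is handed in, with the robot touching nothing.
It also fails if it takes over 45 s, if anything falls off the work surface, if the arm or the gripper's body presses on something with over 40 N, if the wrist force passes 120 N, or if a joint passes its speed limit or range.

ROBOT

A 7-joint arm with a two-finger parallel gripper is mounted at the origin on the work surface. World frame = base frame: x ahead of the robot, y to its left, z up, the work surface at z = 0. Lengths are in m, angles in rad, forces in N, time in s.
With the tool pointing down it reaches from about 0.4 to 0.75 m from the base axis. Payload 19.5 kg.
Tool frame: the origin (TCP) lies midway between the tips of the shut fingers; the grasp point (between the pads) lies 19 mm behind it (grip_depth is the distance from the TCP to the grasp point, in m); z points along the fingers, y is the line along which they close (so a half turn about z gives the same grasp; the last joint's range is limited). The gripper opens to 85 mm and grips with 20 to 120 N. Pads are 22 mm wide; open, the fingers measure 114 mm over their backs; the gripper's body (76 mm by 85 mm) begins 54 mm behind the grasp point. The pads swing forward as they close: fully open they stand 13 mm farther back than shut.
Start: joints at [-1.151, 0.707, -0.028, 1.485, 0.022, 0.951, -0.075], TCP at [0.256, 0.515, 0.231] pointing down, gripper open.
Joint ranges: [-2.71, 2.71], [-0.32, 2.16], [-1.57, 1.52], [0, 2.45], [-1.46, 4.6], [0, 2.02], [-2.83, 2.83]. Speed limits (rad/s): [1.89, 1.89, 2.57, 2.57, 3.01, 3.01, 3.01].

INTERFACE

Orientations are given as a 3x3 rotation matrix whose columns are the frame's x, y, z axes.
In Python, from workcell import * gives the robot as it stands.
- The arm moves only by the shell command python3 -m handwheel 'ROWS' [FORCE]. ROWS is text: rows parted by semicolons, each of 7 numbers parted by spaces: the finger opening in mm, from 0 to 85.4, then the shift along the world's x, y, z normalised to -1 to 1, where 1 is 0.05 m, then the turn, a rotation vector about the world's x, y, z normalised to -1 to 1, where 1 is 0.12 rad. In form: gripper x y z ax ay az; .... A call has 1 to 5 rows; each row shifts and turns the commanded pose from where the row before left it; what a row does not reach is not made up. A row lasts 1/8 s, in which the tool goes at most 62.5 mm and 10.7 degrees, less where a joint would pass 70% of its speed; a pose out of reach is approached as far as the arm can. A call with a number of a shift or a turn outside -1 to 1 is refused whole. A call with a gripper value outside its range is refused whole. The fingers move at their own pace and stop on an object; FORCE is the grip in N (left out, the last holds). Time passes only in rows, so rows that do not move let the fingers close. It gives the time, the measured TCP pose, the force, the opening and the grip force at its end, in the units of the state.
- state(): the state, without advancing time (a new reading comes with each control period).
- capture(name): name is "scene" or "side" or "wrist"; returns the picture (384x512x3 uint8, blue, green, red); there is no depth.
- camera_params(name): a dict with "fx", "fy", "cx", "cy" (pixels), "dist" ([k1, k2, p1, p2, k3] as OpenCV has them; the pictures are not rectified), "extrinsics" (4x4, takes a point from camera to world coordinates). Camera axes: x right, y down, z forward; pixel columns grow to the right and rows downward; lengths in m; the calibration is good to about 2 mm. A picture is of the moment at which its call begins: read the wrist's pose just before it. camera_params takes no time and is no camera call; for the wrist camera it gives the pose at the moment of the call.
- hand_in(): hands the job in; it is judged then, once.
Trained networks look in the newest picture that a camera, given by its name, has taken for a name from the list of things; names that differ only in an ending like _2 or _b are one class to them, and where a whole thing is asked for, a point or a joint stands for the part that bears it (a point fixed in the world has none). Each returns a list of dicts, best first, with "p" (0 to 1); they miss things now and then, are a little off and sometimes report something else, mostly with a low value. They report only what shows in the picture. A call takes as long as a camera call.
- spot_in(target, camera): "extent" ([left, top, right, bottom] in pixels, round what is visible of it).
- outline_of(target, camera): "pixels" (384x512 bool, what is visible of it) and "extent" ([left, top, right, bottom] in pixels, round what is visible of it).
The state is a dict: "clock": time; "joint_positions": joint angles; "dq": joint speeds; "effort": joint torques, N m; "tcp_pos": TCP position; "orientation": TCP orientation; "contact_force": force on the tool from outside, world axes, zero at the start; "torque": the same for the moment, N m; "width": opening from 0.0 (shut) to 1.0 (fully open); "grasp_force": force on a finger pad.
Only numpy, scipy, OpenCV 4.12 (cv2) and the standard library are available. Lean on these libraries where they do the work, as an engineer would, in place of code of your own. Each camera call takes 0.05 s, during which the arm holds its last target. There are 200 camera calls.

## Working session

There is one attempt and no reset: what is moved stays moved. The work goes in short steps, Python scripts to look and compute and a shell command to move; the robot and the scene stay as the last step left them, time stands still between calls to the robot, and variables do not carry over. Pictures are saved under pics/ and viewed, at most 10 in all, crops included, and the job is handed in when it is done.

```bash
mkdir -p pics
cat > h.py <<'E'
from workcell import *
import numpy as np, cv2
def ray(cam,uv,P=None):
    P=P or camera_params(cam)
    K=np.array([[P['fx'],0,P['cx']],[0,P['fy'],P['cy']],[0,0,1.]])
    n=cv2.undistortPoints(np.array([[uv]],float),K,np.array(P['dist'],float))[0,0]
    E=np.array(P['extrinsics']); return E[:3,3],E[:3,:3]@np.array([n[0],n[1],1])
def atz(cam,uv,z,P=None):
    o,d=ray(cam,uv,P); return o+d*(z-o[2])/d[2]
def tri(rs):
    A=0;b=0
    for o,d in rs:
        d=d/np.linalg.norm(d);M=np.eye(3)-np.outer(d,d);A=A+M;b=b+M@o
    return np.linalg.solve(A,b)
E
python3 - <<'E'
from h import *
a=capture('scene');b=capture('side');c=capture('wrist')
cv2.imwrite('pics/a.png',a);cv2.imwrite('pics/b.png',b)
cv2.imwrite('pics/c.png',c)
for cam in ['scene','side']:
    for t in ['round_cap','bar_cap','square_cap']:
        print(cam,t,[(round(r['p'],2),np.round(r['extent'])) for r in spot_in(t,cam)[:2]])
    print(np.round(camera_params(cam)['extrinsics'],3).tolist())
s=state();print(s['clock'],s['tcp_pos'],np.round(s['orientation'],3),s['width'])
E
```

```text
scene round_cap [(0.54, array([246., 177., 265., 195.]))]
scene bar_cap [(0.68, array([283., 145., 308., 164.]))]
scene square_cap [(0.92, array([158., 197., 183., 211.]))]
[[0.623, 0.475, -0.622, 1.561], [0.782, -0.357, 0.511, -0.774], [0.021, -0.805, -0.593, 1.012], [0.0, 0.0, 0.0, 1.0]]
side round_cap [(0.72, array([245., 170., 268., 198.]))]
side bar_cap [(0.76, array([158., 139., 193., 165.]))]
side square_cap []
[[0.751, -0.479, 0.456, 0.088], [-0.66, -0.564, 0.496, -0.544], [0.019, -0.673, -0.739, 0.889], [0.0, 0.0, 0.0, 1.0]]
0.45 [0.25618186 0.5147187  0.23123801] [[-0.895  0.446 -0.   ]
 [ 0.446  0.895 -0.   ]
 [-0.    -0.    -1.   ]] 1.0074842413210543
```

View pics/a.png

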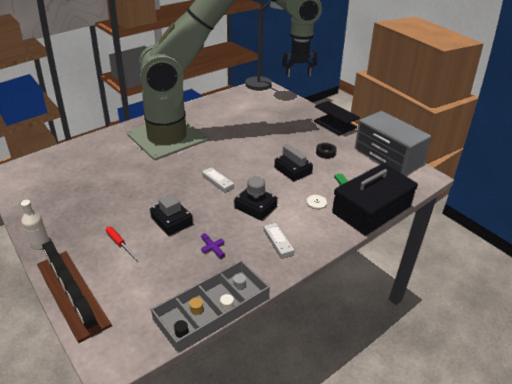

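View pics/b.png

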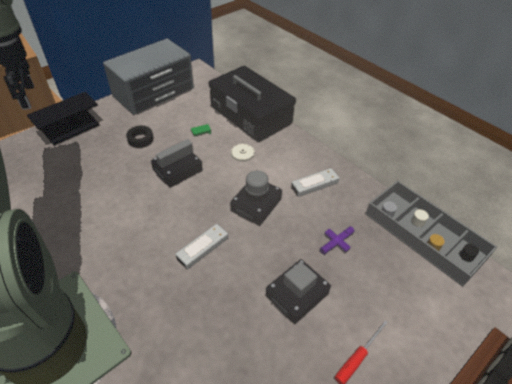

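The three boxes stand in a row. In the scene view the round cap is at about (256,184), the bar at (294,155) and the square at (170,204). In the side view they are at (257,180), (176,152) and (300,278). I'll zoom in for the corners.

Run:
```python
from h import *
a=cv2.imread('pics/a.png');b=cv2.imread('pics/b.png')
f=lambda i,x,y:cv2.resize(i[y:y+48,x:x+66],None,fx=6,fy=6,interpolation=cv2.INTER_CUBIC)
top=np.hstack([f(a,262,135),f(b,145,137)]);bot=np.hstack([f(a,225,172),f(b,225,167)])
cv2.imwrite('pics/z.png',np.vstack([top,bot]))
for n,s,d in [('round',(256,183),(257,181)),('bar',(294,155),(176,152)),('square',(170,204),(300,278))]:
    print(n,tri([ray('scene',s),ray('side',d)]))
```

```text
round [0.60484919 0.01022499 0.10107302]
bar [0.52020099 0.2651912  0.07288484]
square [ 0.49608015 -0.25938465  0.07313936]
```

View pics/z.png

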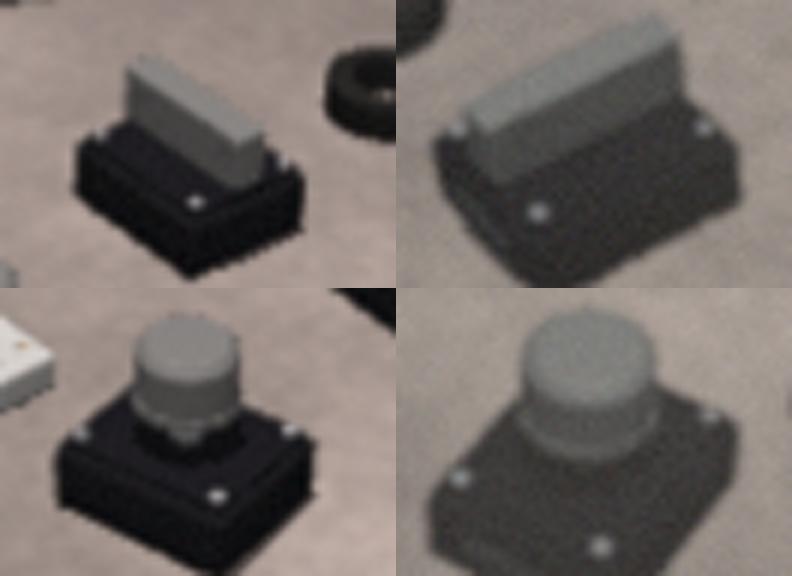

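The top-left panel shows the bar's top face in the scene view, with end midpoints near crop (138,61) and (252,134). In the side view they are near (84,116) and (272,25). The round top's centre is near crop (187,57) in the scene view and (192,69) in the side view.

Run:
```python
from h import *
S=lambda u,v,x,y:ray('scene',(x+u/6-.4,y+v/6-.4)); D=lambda u,v,x,y:ray('side',(x+u/6-.4,y+v/6-.4))
A=[(138,61),(252,134)];B=[(84,116),(272,25)]
for i in (0,1):
  P=[]
  for k in (0,1):
    r=[S(*A[k],262,135),D(*B[k^i],145,137)];p=tri(r);P.append(p)
    print(i,p,[np.linalg.norm(np.cross(p-o,d/np.linalg.norm(d))) for o,d in r])
  e=P[1]-P[0];print('mid',(P[0]+P[1])/2,np.linalg.norm(e),np.degrees(np.arctan2(e[1],e[0])))
print('round',tri([S(187,58,225,172),D(192,69,225,167)]))
P=camera_params('wrist');print(np.round(P['extrinsics'],3),P['fx'])
s=state();print(s['tcp_pos'])
```

```text
0 [0.46449638 0.2653737  0.0907008 ] [np.float64(0.00026100030534276686), np.float64(0.000261000305342863)]
0 [0.57043749 0.26502057 0.08927748] [np.float64(0.0014651822753223903), np.float64(0.0014651822753221821)]
mid [0.51746693 0.26519714 0.08998914] 0.10595125505405179 -0.1909788577334854
1 [0.53318619 0.20114882 0.1492407 ] [np.float64(0.000929703475388801), np.float64(0.0009297034753886742)]
1 [0.49831044 0.33962697 0.0211485 ] [np.float64(0.002936687560514737), np.float64(0.002936687560514793)]
mid [0.51574831 0.2703879  0.0851946 ] 0.19183359822073773 104.13597185198398
round [0.60465614 0.01069578 0.10953833]
[[ 0.447  0.856  0.259  0.19 ]
 [ 0.895 -0.427 -0.131  0.549]
 [-0.001  0.29  -0.957  0.375]
 [ 0.     0.     0.     1.   ]] 321.1396274456676
[0.25618186 0.5147187  0.23123801]
```

```bash
python3 -m handwheel '0 0.58 -0.84 0 0 0 0.32;0 0.58 -0.84 0 0 0 0.32;0 0.58 -0.84 0 0 0 0.32;0 0.58 -0.84 0 0 0 0.32;0 0.58 -0.84 0 0 0 0.32' 40; python3 -m handwheel '0 0.58 -0.84 0 0 0 0.32;0 0.58 -0.84 0 0 0 0.32;0 0.58 -0.84 0 0 0 0.32;0 0.58 -0.84 0 0 0 0.32;0 0 0 0 0 0 0'
python3 - <<'E'
from h import *
s=state();P=camera_params('wrist');c=capture('wrist');cv2.imwrite('pics/w1.png',c)
print(s['tcp_pos'],np.round(s['orientation'],3))
for t in ['round_cap','bar_cap']: print(t,[(r['p'],r['extent']) for r in spot_in(t,'wrist')])
for p in [(.604,.010,.115),(.517,.265,.091)]:
    E=np.linalg.inv(np.array(P['extrinsics']));K=np.array([[P['fx'],0,P['cx']],[0,P['fy'],P['cy']],[0,0,1.]])
    print(p,cv2.projectPoints(np.array([p]),cv2.Rodrigues(E[:3,:3])[0],E[:3,3],K,np.array(P['dist']))[0].ravel())
E
```

```text
clock: 1.08
tcp_pos: [0.402, 0.3033, 0.2314]
orientation: [[-0.964, 0.265, 0.0], [0.265, 0.964, 0.0], [-0.0, 0.0, -1.0]]
contact_force: [1.2, -0.7, -0.4]
width: -0.002
grasp_force: 0.0
clock: 1.7
tcp_pos: [0.5187, 0.1331, 0.231]
orientation: [[-0.993, 0.121, 0.0], [0.121, 0.993, -0.001], [-0.0, -0.001, -1.0]]
contact_force: [-1.0, 1.2, -0.2]
width: 0.001
grasp_force: 0.0
[0.51874147 0.13305051 0.23097763] [[-0.993  0.121  0.   ]
 [ 0.121  0.993 -0.001]
 [-0.    -0.001 -1.   ]]
round_cap [(0.72, [426.3, 240.0, 478.1, 284.9]), (0.7, [106.7, 240.9, 181.9, 306.1])]
bar_cap [(0.94, [374.3, 94.7, 417.4, 216.8])]
(0.604, 0.01, 0.115) [136.77000574 289.46936819]
(0.517, 0.265, 0.091) [401.96427671 160.63733446]
```

View pics/w1.png

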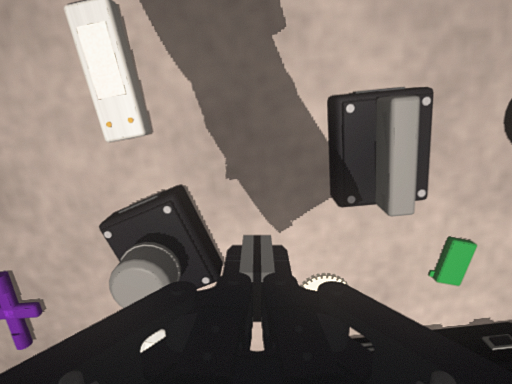

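The wrist view fits the estimates: the bar top is centred near (404,157) against a prediction of (402,161), and the round top is near (137,284). Next I go above the round cap.

```bash
python3 -m handwheel '0 0.57 -0.82 0 0 0 0.33;0 0.57 -0.82 0 0 0 0.33;0 0.57 -0.82 -0.5 0 0 0.33;0 0 0 -0.9 0 0 0;0 0 0 -0.4 0 0 0'; python3 -m handwheel '0 0 0 -0.2 0 0 0;0 0 0 0 0 0 0'
python3 - <<'E'
from h import *
cv2.imwrite('pics/s1.png',np.vstack([cv2.resize(capture(n)[130:220,200:320],None,fx=3,fy=3,interpolation=cv2.INTER_CUBIC) for n in ('scene','side')]))
E
```

```text
clock: 2.48
tcp_pos: [0.6017, 0.0147, 0.1391]
orientation: [[-1.0, -0.004, -0.003], [-0.004, 1.0, 0.0], [0.003, 0.0, -1.0]]
contact_force: [0.0, 0.1, 1.4]
width: -0.001
grasp_force: 0.0
clock: 2.72
tcp_pos: [0.6026, 0.0145, 0.1314]
orientation: [[-1.0, -0.004, -0.0], [-0.004, 1.0, -0.0], [0.0, -0.0, -1.0]]
contact_force: [0.6, -0.4, 0.5]
width: 0.003
grasp_force: 0.0
```

View pics/s1.png

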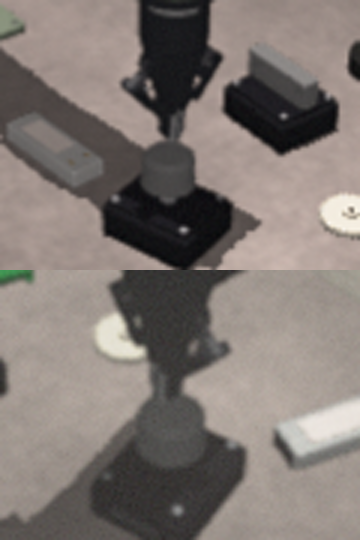

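The closed fingertips stand over the round cap near its centre, at (172,140) in the scene crop and (165,400) in the side crop. I shift 4 mm in -y and press.

```bash
python3 -m handwheel '0 0.04 -0.08 -0.2 0 0 0;0 0 0 -0.2 0 0 0;0 0 0 -0.2 0 0 0;0 0 0 0 0 0 0'; python3 -m handwheel '0 0 0 -0.1 0 0 0;0 0 0 -0.1 0 0 0;0 0 0 0 0 0 0'
```

```text
clock: 3.32
tcp_pos: [0.6042, 0.0098, 0.1003]
orientation: [[-1.0, -0.003, -0.002], [-0.003, 1.0, -0.0], [0.002, -0.0, -1.0]]
contact_force: [-0.4, 0.9, 0.2]
width: -0.005
grasp_force: 0.0
clock: 3.7
tcp_pos: [0.6047, 0.0098, 0.0912]
orientation: [[-1.0, -0.003, 0.0], [-0.003, 1.0, -0.0], [-0.0, -0.0, -1.0]]
contact_force: [0.6, -0.2, 0.4]
width: -0.003
grasp_force: 0.0
```

```bash
python3 -m handwheel '0 0 0 -0.08 0 0 0;0 0 0 0 0 0 0'; python3 -m handwheel '0 0 0 0.9 0 0 0;0 0 0 0.9 0 0 0;85 -0.5 0.9 0.5 0 0 0;85 -0.5 0.9 0 0 0 0;85 -0.3 0.9 0 0 0 0'
python3 - <<'E'
from h import *
cv2.imwrite('pics/s2.png',np.vstack([cv2.resize(capture(n)[130:220,200:320],None,fx=3,fy=3,interpolation=cv2.INTER_CUBIC) for n in ('scene','side')]))
E
```

```text
clock: 3.95
tcp_pos: [0.6052, 0.0098, 0.0905]
orientation: [[-1.0, -0.002, 0.003], [-0.002, 1.0, -0.0], [-0.003, -0.0, -1.0]]
contact_force: [-18.1, -0.5, 62.5]
width: 0.003
grasp_force: 30.8
clock: 4.58
tcp_pos: [0.5387, 0.146, 0.2026]
orientation: [[-1.0, -0.003, 0.0], [-0.003, 1.0, 0.0], [-0.0, 0.0, -1.0]]
contact_force: [1.0, -0.0, -0.7]
width: 0.638
grasp_force: 0.0
```

View pics/s2.png

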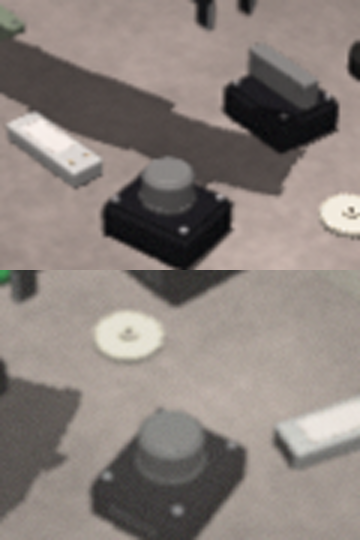

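The cap sits on its box with no stem showing, and the contact at z = 0.0905 confirms it is home. Now I refine the bar with the wrist camera.

```bash
python3 -m handwheel '85 -0.2 0.6 0 0 0 0;85 -0.2 0.6 0 0 0 0;85 0 0 0 0 0 0'
python3 - <<'E'
from h import *
import json
P=camera_params('wrist');c=capture('wrist');print(state()['tcp_pos'])
json.dump({k:np.array(v).tolist() for k,v in P.items()},open('P2.json','w'))
r=spot_in('bar_cap','wrist');print([(q['p'],q['extent']) for q in r])
e=r[0]['extent'];x=int(e[0])-25;y=max(0,int(e[1])-20);print(x,y)
cv2.imwrite('pics/w2.png',cv2.resize(c[y:y+190,x:x+190],None,fx=3,fy=3,interpolation=cv2.INTER_CUBIC))
E
```

```text
clock: 5.05
tcp_pos: [0.519, 0.2067, 0.2021]
orientation: [[-1.0, -0.006, -0.0], [-0.006, 1.0, 0.001], [0.0, 0.001, -1.0]]
contact_force: [0.2, -0.7, -0.1]
width: 0.996
grasp_force: 0.0
[0.51958201 0.20505637 0.20212037]
[(0.73, [303.2, 115.5, 352.6, 244.4]), (0.23, [220.0, 288.4, 277.4, 348.1])]
278 95
```

View pics/w2.png

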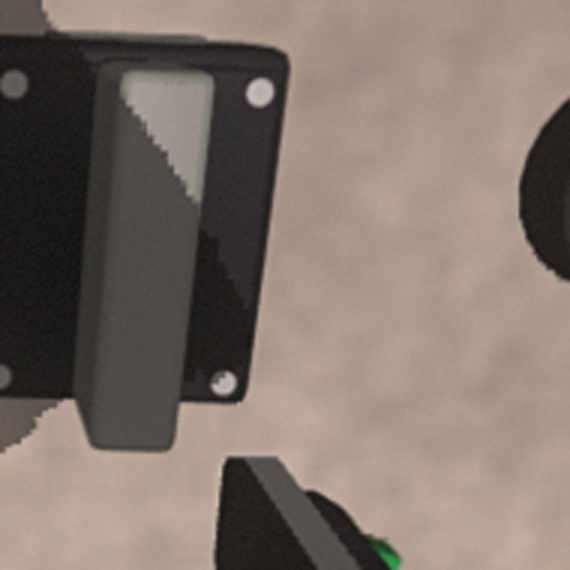

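The bar's top face has crop corners near (122,70), (213,70), (175,449) and (93,449). The tyre's nearest edge is at (520,195).

Run:
```python
from h import *
import json
P=json.load(open('P2.json'))
q=lambda u,v:(278+u/3-.3,95+v/3-.3)
C=[atz('wrist',q(*c),.091,P) for c in [(122,70),(213,70),(93,449),(175,449)]]
print(np.round(C,4).tolist(),np.mean(C,0)); e=(C[2]+C[3]-C[0]-C[1]);print(np.degrees(np.arctan2(e[1],e[0])))
print('tyre',atz('wrist',q(520,195),.028,P))
# independent height: scene + side + wrist at centre and ends
for s,d,w in [((138,61),(84,116),(167.5,70)),((252,134),(272,25),(134,449))]:
    r=[ray('scene',(262+s[0]/6-.4,135+s[1]/6-.4)),ray('side',(145+d[0]/6-.4,137+d[1]/6-.4)),ray('wrist',q(*w),P)];print(tri(r))
```

```text
[[0.4617, 0.2549, 0.091], [0.4616, 0.2785, 0.091], [0.5694, 0.2529, 0.091], [0.5693, 0.2768, 0.091]] [0.51548818 0.26580166 0.091     ]
-0.9815264373360626
tyre [0.50605311 0.40344149 0.028     ]
[0.46329239 0.26641577 0.08999571]
[0.57035544 0.26519303 0.08915364]
```

```bash
python3 -m handwheel '85 -0.04 0.7 0 0 0 -0.15;85 -0.03 0.51 -0.3 0 0 0;85 0 0 -0.7 0 0 0;85 0 0 -0.7 0 0 0;85 0 0 0 0 0 0'
```

```text
clock: 5.78
tcp_pos: [0.5158, 0.2637, 0.1156]
orientation: [[-1.0, 0.016, -0.003], [0.016, 1.0, -0.002], [0.003, -0.002, -1.0]]
contact_force: [0.7, -0.2, 1.6]
width: 0.996
grasp_force: 0.0
```

```bash
python3 -m handwheel '85 0 0.04 -0.6 0 0 0;85 0 0 -0.5 0 0 0;85 0 0 0 0 0 0'; python3 -m handwheel '15 0 0 0 0 0 0;15 0 0 0 0 0 0;15 0 0 0 0 0 0;15 0 0 0 0 0 0;15 0 0 0 0 0 0' 60
```

```text
clock: 6.15
tcp_pos: [0.5164, 0.2667, 0.0625]
orientation: [[-1.0, 0.016, -0.001], [0.016, 1.0, -0.001], [0.001, -0.001, -1.0]]
contact_force: [0.3, -0.6, -0.3]
width: 0.995
grasp_force: 0.0
clock: 6.78
tcp_pos: [0.5164, 0.2659, 0.0631]
orientation: [[-1.0, 0.017, 0.0], [0.017, 1.0, -0.002], [-0.0, -0.002, -1.0]]
contact_force: [-3.8, -9.9, 15.8]
width: 0.293
grasp_force: 59.0
```

The bar is gripped at 25 mm with 59 N. Now I pull up 24 mm.

```bash
python3 -m handwheel '15 0 0 0.1 0 0 0;15 0 0 0.1 0 0 0;15 0 0 0.1 0 0 0;15 0 0 0 0 0 0'; python3 -m handwheel '15 0 0 0.1 0 0 0;15 0 0 0.06 0 0 0;15 0 0 0 0 0 0'
```

```text
clock: 7.28
tcp_pos: [0.5164, 0.2659, 0.0777]
orientation: [[-1.0, 0.017, -0.0], [0.017, 1.0, -0.002], [0.0, -0.002, -1.0]]
contact_force: [-1.7, -8.6, 4.1]
width: 0.296
grasp_force: 60.7
clock: 7.65
tcp_pos: [0.5164, 0.2658, 0.0858]
orientation: [[-1.0, 0.017, 0.0], [0.017, 1.0, -0.002], [-0.0, -0.002, -1.0]]
contact_force: [-1.7, -8.4, 5.6]
width: 0.292
grasp_force: 61.0
```

```bash
python3 -m handwheel '15 0 0 0.06 0 0 0;15 0 0 0 0 0 0'; python3 -m handwheel '50 0 0 0 0 0 0;85 0 0 0 0 0 0;85 0 0 0 0 0 0;85 0 0 0 0 0 0;85 0 0 0 0 0 0'; python3 -m handwheel '85 0 0 0.4 0 0 0;85 0 0 0.7 0 0 0;85 0 0 0.9 0 0 0;85 -0.8 0 0.8 0 0 0;85 0 0 0 0 0 0'
python3 - <<'E'
from h import *
a=capture('scene');b=capture('side')
cv2.imwrite('pics/f.png',np.hstack([cv2.resize(i,(400,300)) for i in (a,b)]))
f=lambda i,x,y:cv2.resize(i[y:y+48,x:x+66],None,fx=6,fy=6,interpolation=cv2.INTER_CUBIC)
cv2.imwrite('pics/f.png',np.vstack([np.hstack([cv2.resize(i,(396,297)) for i in (a,b)]),np.hstack([f(a,262,130),f(b,145,130)])]))
E
```

```text
clock: 7.9
tcp_pos: [0.5163, 0.2657, 0.0875]
orientation: [[-1.0, 0.017, -0.001], [0.017, 1.0, -0.002], [0.001, -0.002, -1.0]]
contact_force: [4.9, -5.6, -17.3]
width: 0.29
grasp_force: 67.0
clock: 8.52
tcp_pos: [0.5162, 0.2673, 0.0883]
orientation: [[-1.0, 0.015, 0.0], [0.015, 1.0, -0.0], [-0.0, -0.0, -1.0]]
contact_force: [0.1, -0.2, 0.7]
width: 0.998
grasp_force: 0.0
clock: 9.15
tcp_pos: [0.4752, 0.2682, 0.2311]
orientation: [[-1.0, 0.014, 0.003], [0.014, 1.0, 0.002], [-0.003, 0.002, -1.0]]
contact_force: [-0.3, 0.1, -0.1]
width: 1.001
grasp_force: 0.0
```

View pics/f.png

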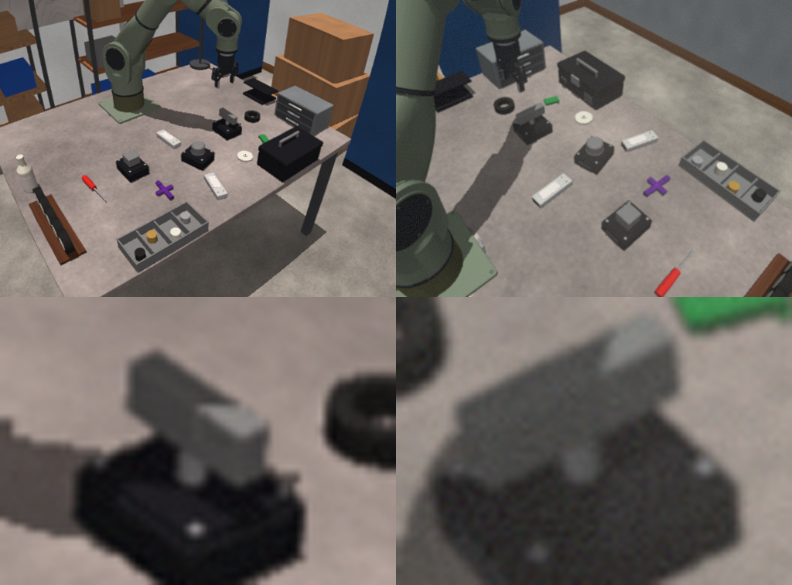

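The bar is up with its stem visible, at (190,470) in the lower-left panel. The round and square caps are home, the loose things are where they were, and the gripper is clear.

```bash
python3 -c "
from workcell import *
print(hand_in())"
```

```text
the job is handed in; nothing more can be done
None
```

The job is handed in: I pressed the round cap home, then pulled the bar cap up to its stop and let go; the square cap stayed shut and the final pictures show nothing else moved (no verdict was returned).

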